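# Lock off the isolator on the training rig: hold the padlock slide open

### The arm

A 6-joint arm with a two-finger parallel gripper is mounted at the origin on the work surface. World frame = base frame: x ahead of the robot, y to its left, z up, the work surface at z = 0. Lengths are in m, angles in rad, forces in N, time in s.
With the tool pointing down it reaches from about 0.35 to 1 m from the base axis. Payload 7.1 kg.
Tool frame: the origin (TCP) lies midway between the tips of the shut fingers; the grasp point (between the pads) lies 19 mm behind it; z points along the fingers, x is the direction in which the jaws open and shut, and the axes are right-handed (so a half turn about z gives the same grasp; the last joint's range is limited). The gripper opens to 85 mm and grips with 20 to 120 N. Pads are 22 mm wide; open, the fingers measure 114 mm over their backs; the gripper's body (76 mm by 85 mm) begins 54 mm behind the grasp point. The pads swing forward as they close: fully open they stand 13 mm farther back than shut.
Start: joints at [-1.314, 0.423, 1.63, -0, 1.089, -0.019], TCP at [0.17, -0.601, 0.231] pointing down, gripper open.
Joint ranges: [-3, 3], [-0.9, 2.11], [0.09, 2.58], [-1.31, 4.45], [0.11, 2.69], [-2.54, 2.54]. Speed limits (rad/s): [2.39, 2.39, 3.01, 3.14, 3.14, 3.14].

### API

Orientations are given as a 3x3 rotation matrix whose columns are the frame's x, y, z axes.
In Python, from workcell import manip gives the robot as it stands.
- The arm moves only by the tool play_rows, never from a script. Its argument "series" is a list of rows, each a list of 5 numbers: the shift along the tool's x, y, z in m, then the turn about the tool's z in degrees, then the opening, from -1 (shut) to 1 (fully open). A call has 1 to 12 rows; each row shifts and turns the commanded pose from where the row before left it, along the tool's axes as they then stand; what a row does not reach is not made up. A row lasts 1/8 s, in which the tool goes at most 62.5 mm and 10.7 degrees, less where a joint would pass 70% of its speed; a pose out of reach is approached as far as the arm can. A call with a gripper value outside its range is refused whole. The fingers move at their own pace and stop on an object; "newtons" is the grip in N (left out, the last holds). Time passes only in rows, so rows that do not move let the fingers close. It gives the time, the measured TCP pose, the force and the opening at its end, in the units of the state.
- manip.sense(): the state, without advancing time (a new reading comes with each control period).
- manip.snapshot(name): name is "scene" or "top" or "wrist"; returns (picture, depth): 384x512x3 uint8, red, green, blue; 384x512 float32, m along the optical axis (not along the pixel's ray), 0 where there is no reading.
- manip.camera_params(name): a dict with "intrinsics" (3x3 intrinsics, pixels), "view" (4x4, takes a point from world to camera coordinates); the wrist camera has in their place "tool_from_camera" (4x4, takes a point from camera to tool coordinates, whose origin is the TCP and whose axes are the tool frame's). Camera axes: x right, y up, looking along -z (the intrinsics and any distortion apply to the point x, -y, -z); pixel columns grow to the right and rows downward; lengths in m; the calibration is good to about 2 mm. A picture is of the moment at which its call begins: read the wrist's pose just before it. camera_params takes no time and is no camera call.
- manip.hand_in(): hands the job in, once; it reports no verdict.
Trained networks look in the newest picture that a camera, given by its name, has taken for a name from the list of things; names that differ only in an ending like _2 or _b are one class to them, and where a whole thing is asked for, a point or a joint stands for the part that bears it (a point fixed in the world has none). Each returns a list of dicts, best first, with "p" (0 to 1); they miss things now and then, are a little off and sometimes report something else, mostly with a low value. They report only what shows in the picture. A call takes as long as a camera call.
- manip.silhouettes(label, camera): "mask" (384x512 bool, what is visible of it) and "rect" ([centre column, centre row, width, height] in pixels, round what is visible of it).
The state is a dict: "t": time; "q": joint angles; "joint_velocities": joint speeds; "effort": joint torques, N m; "eef_pos": TCP position; "tcp_rot": TCP orientation; "contact_force": force on the tool from outside, world axes, zero at the start; "torque": the same for the moment, N m; "finger_gap": finger opening in m.
Only numpy, scipy, OpenCV 4.12 (cv2) and the standard library are available. Lean on these libraries where they do the work, as an engineer would, in place of code of your own. Each camera call takes 0.05 s, during which the arm holds its last target.

### The job

Lock off the motor isolator on the training rig: turn its red handle fully anticlockwise to off, up to the stop, then pull the spring-loaded padlock slide out by its red grip until its red line meets the black marks on the guide, where the two padlock holes line up. Keep it held there with the gripper and finish while still holding it, so that I can put the padlock through; leave everything else on the bench where it is.

Things in the scene. Friction and masses are not known exactly. Their poses are not given: they have to be found in the camera images.
- rig: Training rig, fixed; place and yaw vary. Perforated metal tray 340 (x) x 360 (y) x 12 mm. Origin: at bench height under the centre of the grey isolator enclosure (300 x 150 mm, long along x; flat lid 100 mm above the bench). z up, -x end towards the robot. On the lid's centre line: padlock slide at the -x end, isolator handle at the +x end. Contactors on the +y side end below the lid's level.
- isolator_grip (a point): Grip point of the red handle, on its vertical axis, 138 mm above the bench, 105 mm along +x of the rig's origin. The handle is an upright bar 60 mm long, 14 mm thick, 116 to 150 mm above the bench, on a black disc 62 mm wide (top at 116 mm) on a yellow plate. This point turns with the handle: its y axis lies along the bar (white line at the +y end), its x axis across the thickness.
- isolator (a joint): Handle angle, rad: 0 = off, the anticlockwise end stop (bar across the rig, white line to the rig's +y); grows clockwise from above to 1.57 = on (white line to the rig's +x). Starts at 1.2 to 1.55. About 0.1 N m of friction; it stays where left. An interlock stops the slide after about 5 mm unless the handle is within about 0.25 rad of off.
- slide_grip (a point): Centre of the slide's red grip, 132 mm above the bench, moving with the slide; at rest 75 mm along -x of the rig's origin. Axes as the rig's. The grip is a block 14 mm (x, along the pull) x 36 mm (y), 114 to 148 mm above the bench, on a steel strip between guides 39 mm wide that rise 10 mm above the lid. Free space: 32 mm behind the grip, and in front for the whole travel.
- lock_slide (a joint): How far the padlock slide is pulled out, m: 0 = in (rest), growing as it moves along the rig's -x (level, towards the robot's side); 0.040 = red line at the black marks and padlock holes in line; 0.055 = end stop. A spring pulls it back: about 3.6 N at rest, 8.4 N at the mark; let go, it runs home.
- slide_eye (a point): Centre of the 12 mm padlock hole in the slide's upright steel ear (22 mm long, 4 mm thick, top 134 mm above the bench), 90 mm behind the grip (rig +x), moving with the slide; the hole's axis is along the rig's y.
- fixed_eye (a point): Centre of the like 12 mm hole in the fixed steel ear on the guide (same size and height, 9.5 mm to the +y side of the slide's ear), 25 mm along -x from the rig's origin. The two holes are in line when slide_eye and this point have the same x in the rig's frame.
- padlock_mid (a point): Bystander: middle of an open red safety padlock, 69 x 40 x 20 mm, lying on the tray to the -y side of the enclosure.
- screwdriver_grip (a point): Bystander: handle of an orange screwdriver 200 mm long, lying on the bench to the robot's right.
- pliers_mid (a point): Bystander: middle of blue-handled pliers about 190 mm long, lying on the bench to the right.
- meter_mid (a point): Bystander: middle of a grey clamp meter with orange jaws, 210 mm long and 32 mm high, lying to the left.
- cup_in (a point): Bystander: inner floor of a steel cup, 72 mm wide and 75 mm high, to the left.
- contactor_mid (a point): Bystander: middle of a grey contactor 45 x 75 x 75 mm, standing on the bench to the right, near the robot.
- terminals_mid (a point): Bystander: middle of a grey terminal block 50 x 42 x 36 mm, standing on the bench to the left, near the robot.

How it is judged:
By the outcome, as a careful person would: the job done as asked, in the order asked, and still so for the second after the job is handed in, while the arm keeps its last pose, push and grip.
It also fails if it takes over 43 s, if anything falls off the work surface, if the arm or the gripper's body presses on something with over 40 N, if the wrist force passes 120 N, or if a joint passes its speed limit or range.

## Working session

There is one attempt and no reset: what is moved stays moved. The work goes in short steps, Python scripts to look and compute and a tool call to move; the robot and the scene stay as the last step left them, time stands still between calls to the robot, and variables do not carry over. Pictures are saved under pics/ and viewed, and the job is handed in when it is done.

Besides the shell and the picture viewer there is one more tool, called after "Request:" as a command line: name --pt "numbers of a row" for each row, then --argument value for the rest. play_rows: Moves the arm, as the interface text tells. Its arguments: {"type":"object","properties":{"series":{"type":"array","items":{"type":"array","items":{"type":"number"}}},"newtons":{"type":"number"}},"required":["series"]}

```bash
mkdir -p pics; ls; cat > h.py <<'E'
import numpy as np, cv2
from workcell import manip
np.set_printoptions(precision=4,suppress=True)
def save(im,n): cv2.imwrite('pics/'+n,cv2.cvtColor(im,cv2.COLOR_RGB2BGR))
def world(px,d,name,st=None):
    p=manip.camera_params(name);K=np.array(p['intrinsics']);px=np.atleast_2d(px).astype(float)
    x=(px[:,0]-K[0,2])/K[0,0]*d;y=(px[:,1]-K[1,2])/K[1,1]*d
    c=np.stack([x,-y,-d*np.ones_like(x),np.ones_like(x)])
    if 'view' in p: T=np.linalg.inv(np.array(p['view']))
    else:
        W=np.eye(4);W[:3,:3]=st['tcp_rot'];W[:3,3]=st['eef_pos'];T=W@np.array(p['tool_from_camera'])
    return (T@c)[:3].T
E
python3 - <<'E'
from h import *
s=manip.sense();print(s)
for n in('scene','top'):
    im,d=manip.snapshot(n);save(im,n+'0.png');np.save(n+'d.npy',d);np.save(n+'i.npy',im);print(n,manip.camera_params(n))
    for l in('isolator_grip','slide_grip','rig'):
        for r in manip.silhouettes(l,n)[:2]:
            m=r['mask']&(d>0);v,u=np.nonzero(m);print(l,r['p'],r['rect'])
            if len(u):
                P=world(np.stack([u,v],1),d[v,u],n);print(np.median(P,0),P.min(0),P.max(0))
E
```

```text
pics
{'t': 0.0, 'q': array([-1.314 ,  0.4239,  1.6307, -0.    ,  1.0886, -0.019 ]), 'joint_velocities': array([ 0.0011, -0.0016,  0.0014,  0.0009, -0.0009,  0.0001]), 'effort': array([ -0.0011, -55.7387, -28.1744,  -0.0003,   0.0072,  -0.    ]), 'eef_pos': array([ 0.1701, -0.6008,  0.2305]), 'tcp_rot': array([[ 0.2723, -0.9622, -0.0004],
       [-0.9622, -0.2723,  0.0015],
       [-0.0016, -0.    , -1.    ]]), 'contact_force': array([-0.0904, -0.5009, -0.3179]), 'torque': array([ 0.0259,  0.0646, -0.0442]), 'finger_gap': 0.08494610489305436}
scene {'intrinsics': array([[388.6136,   0.    , 255.4618],
       [  0.    , 388.6136, 196.0387],
       [  0.    ,   0.    ,   1.    ]]), 'view': array([[ 0.0708,  0.9974,  0.0161, -0.0272],
       [-0.8431,  0.0512,  0.5353,  0.3804],
       [ 0.533 , -0.0515,  0.8445, -1.4089],
       [ 0.    ,  0.    ,  0.    ,  1.    ]])}
isolator_grip 0.91 [278.9, 240.7, 23.2, 26.4]
[0.6649 0.0328 0.1164] [0.6322 0.0064 0.1028] [0.6904 0.0653 0.1532]
isolator_grip 0.4 [291.2, 200.2, 20.2, 54.5]
[0.5173 0.0786 0.1075] [0.4796 0.0507 0.0975] [0.6119 0.1069 0
[... 532 characters left out ...]
  ,  0.    ,  1.    ]])}
isolator_grip 0.69 [245.0, 143.1, 16.4, 18.4]
[0.656  0.0407 0.1194] [0.6256 0.0104 0.1001] [0.6942 0.0709 0.1579]
isolator_grip 0.51 [158.0, 228.6, 20.0, 14.3]
[0.3574 0.349  0.0363] [ 0.3326  0.3216 -0.0019] [0.3829 0.3791 0.048 ]
slide_grip 0.8 [233.4, 173.4, 17.6, 46.1]
[0.5268 0.081  0.1088] [0.4729 0.0518 0.0967] [0.6241 0.1126 0.1546]
slide_grip 0.29 [231.9, 175.7, 122.9, 112.7]
[0.5478 0.0878 0.0604] [ 0.3459 -0.128  -0.0106] [0.7799 0.3157 0.1579]
rig 0.87 [229.8, 179.2, 119.7, 114.6]
[0.5471 0.0878 0.064 ] [ 0.3492 -0.1241 -0.0106] [0.7727 0.3108 0.1579]
rig 0.26 [234.6, 175.4, 19.0, 40.5]
[0.5306 0.0802 0.1083] [0.4724 0.0482 0.0934] [0.6254 0.1126 0.1546]
```

```bash
python3 - <<'E'
from h import *
a=np.load('topi.npy')[100:260,150:330];save(cv2.resize(a,None,fx=4,fy=3.7,interpolation=cv2.INTER_CUBIC)[:600],'topz.png')
a=np.load('scenei.npy')[140:320,200:380];save(cv2.resize(a,(600,600),interpolation=cv2.INTER_CUBIC),'scz.png')
for n in('top','scene'):
    d=np.load(n+'d.npy');im=np.load(n+'i.npy').astype(int)
    v,u=np.nonzero(d>0);P=world(np.stack([u,v],1),d[v,u],n);C=im[v,u]
    red=(C[:,0]>110)&(C[:,1]<70)&(C[:,2]<70)&(P[:,2]>.118)
    R=P[red]
    R=R[(R[:,0]>.35)&(R[:,0]<.8)&(abs(R[:,1])<.3)]
    for nm,Q in(('slide',R[R[:,0]<.57]),('handle',R[R[:,0]>.6])):
        if len(Q)<3: continue
        T=Q[Q[:,2]>.138]; print(n,nm,len(Q),len(T),Q.mean(0),T.mean(0),T.min(0),T.max(0))
        if len(T)>4: print(cv2.minAreaRect((T[:,:2]*1000).astype(np.float32)))
    L=P[(abs(P[:,2]-.1)<.004)&(P[:,0]>.35)&(P[:,0]<.8)&(P[:,1]>-.1)&(P[:,1]<.2)]
    print('lid',len(L),cv2.minAreaRect((L[:,:2]*1000).astype(np.float32)))
E
```

```text
top slide 29 28 [0.4827 0.0928 0.1479] [0.4827 0.0933 0.1486] [0.4756 0.0777 0.1388] [0.4906 0.108  0.1546]
((482.3255920410156, 94.02967834472656), (31.33772850036621, 9.835902214050293), 73.46783447265625)
top handle 49 45 [0.6457 0.039  0.1475] [0.6436 0.0396 0.1498] [0.6266 0.0337 0.1391] [0.6647 0.0478 0.1562]
((645.7263793945312, 41.194313049316406), (38.178749084472656, 13.932498931884766), 1.5218169689178467)
lid 2014 ((555.7728271484375, 73.04607391357422), (154.09971618652344, 304.1231384277344), 72.07951354980469)
scene slide 55 54 [0.4888 0.0901 0.146 ] [0.4888 0.0904 0.1464] [0.4776 0.0739 0.1395] [0.4988 0.1062 0.151 ]
((488.7662353515625, 90.61033630371094), (34.467735290527344, 12.986477851867676), 71.01139831542969)
scene handle 103 101 [0.6584 0.0357 0.1489] [0.6578 0.0357 0.1492] [0.6312 0.0294 0.1407] [0.6895 0.0425 0.1529]
((660.325439453125, 35.94116973876953), (13.002941131591797, 58.30083465576172), 89.82485961914062)
lid 4262 ((560.2149047851562, 67.87128448486328), (153.8477783203125, 305.06781005859375), 72.14934539794922)
```

View pics/top0.png

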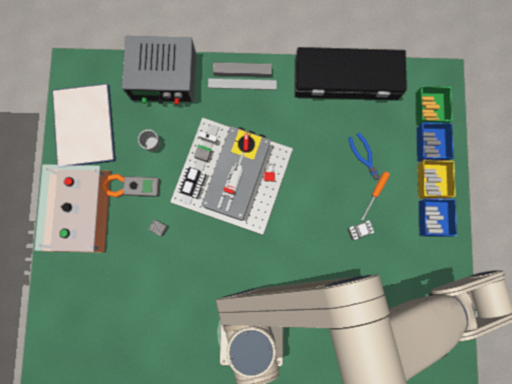

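View pics/topz.png

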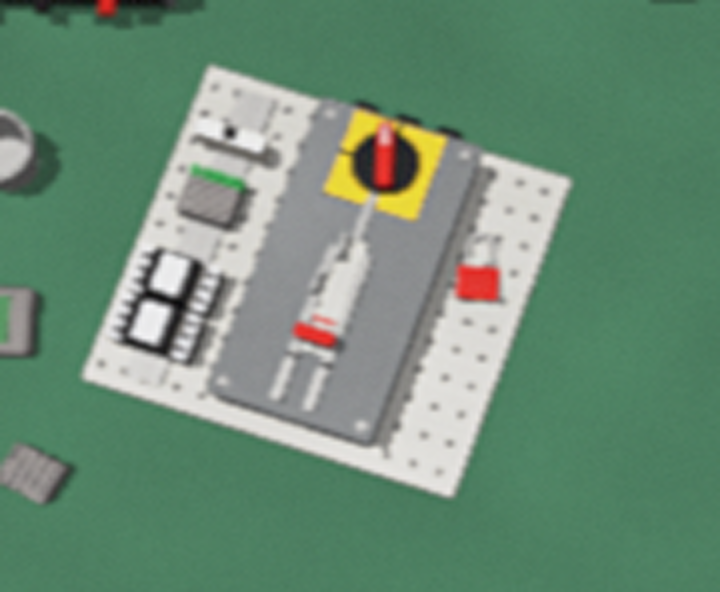

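View pics/scz.png

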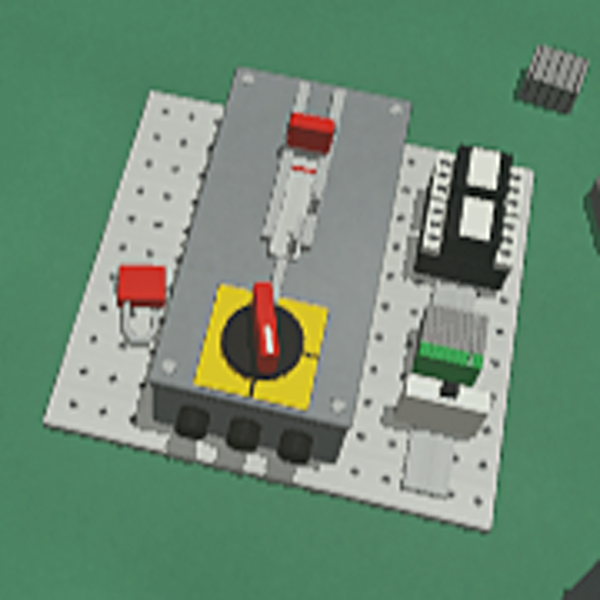

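The scene is consistent: rig yaw is about -18°, the origin is near (0.558, 0.069), and the handle is at about 1.26 rad. I'll go above the handle and look with the wrist camera.

Request:
play_rows --pt "-0.024 -0.0322 -0.01 0 1" --pt "-0.024 -0.0322 -0.01 0 1" --pt "-0.024 -0.0322 -0.01 0 1" --pt "-0.024 -0.0322 -0.01 0 1" --pt "-0.024 -0.0322 -0.01 0 1" --pt "-0.024 -0.0322 -0.01 0 1" --pt "-0.024 -0.0322 -0.01 0 1" --pt "-0.024 -0.0322 0 0 1" --pt "-0.024 -0.0322 0 0 1" --pt "-0.024 -0.0322 0 0 1" --pt "-0.024 -0.0322 0 0 1" --pt "-0.024 -0.0322 0 0 1"

```text
t: 1.9
eef_pos: [0.4643, -0.2179, 0.3015]
tcp_rot: [[0.272, -0.962, 0.0], [-0.962, -0.272, -0.0], [0.0, -0.0, -1.0]]
contact_force: [1.1, 0.1, 0.6]
finger_gap: 0.0853
```

Request:
play_rows --pt "-0.024 -0.0322 0 0 1" --pt "-0.024 -0.0322 0 0 1" --pt "-0.024 -0.0322 0 0 1" --pt "-0.024 -0.0322 0 0 1" --pt "-0.024 -0.0322 0 0 1" --pt "-0.024 -0.0322 0 0 1" --pt "-0.024 -0.0322 0 0 1" --pt "-0.024 -0.0322 0 0 1" --pt "0 0 0 8 1" --pt "0 0 0 8 1" --pt "0 0 0 0 1" --pt "0 0 0 0 1"

```text
t: 3.4
eef_pos: [0.6591, 0.0357, 0.3013]
tcp_rot: [[-0.001, -1.0, -0.0], [-1.0, 0.001, -0.0], [0.0, 0.0, -1.0]]
contact_force: [-0.4, 0.2, -0.0]
finger_gap: 0.0856
```

```bash
python3 - <<'E'
from h import *
s=manip.sense();print(s['t'],s['eef_pos'],s['tcp_rot'],s['q'],s['contact_force'])
print(manip.camera_params('wrist'))
im,d=manip.snapshot('wrist');save(im,'w1.png');np.save('w1d.npy',d);np.save('w1i.npy',im)
for l in('isolator_grip','slide_grip'):
    for r in manip.silhouettes(l,'wrist')[:2]:print(l,r['p'],r['rect'])
v,u=np.nonzero(d>0);P=world(np.stack([u,v],1),d[v,u],'wrist',s);C=im[v,u].astype(int)
red=(C[:,0]>100)&(C[:,1]<80)&(C[:,2]<80)
R=P[red&(P[:,2]>.14)&(P[:,2]<.16)]
for nm,Q in(('slide',R[R[:,0]<.57]),('handle',R[R[:,0]>.6])):
    if len(Q)>4: print(nm,len(Q),Q.mean(0),Q.min(0),Q.max(0),cv2.minAreaRect((Q[:,:2]*1000).astype(np.float32)))
E
```

```text
3.4 [0.6591 0.0357 0.3013] [[-0.001 -1.    -0.   ]
 [-1.     0.001 -0.   ]
 [ 0.     0.    -1.   ]] [ 0.0361  0.4097  1.4821 -0.      1.2498  1.6079] [-0.414   0.1831 -0.0344]
{'intrinsics': array([[314.9025,   0.    , 254.706 ],
       [  0.    , 314.9025, 187.9805],
       [  0.    ,   0.    ,   1.    ]]), 'tool_from_camera': array([[ 1.    ,  0.0002, -0.0001, -0.0005],
       [ 0.0002, -0.9651, -0.262 , -0.0668],
       [-0.0002,  0.262 , -0.9651, -0.1429],
       [ 0.    ,  0.    ,  0.    ,  1.    ]])}
isolator_grip 0.71 [255.5, 171.4, 56.4, 66.3]
isolator_grip 0.28 [215.7, 260.3, 58.4, 127.6]
slide_grip 0.81 [217.0, 259.6, 57.4, 130.1]
slide 215 [0.4922 0.0943 0.1472] [0.4855 0.074  0.1401] [0.4997 0.1081 0.1497] ((488.79766845703125, 91.41407775878906), (34.91342544555664, 13.540472984313965), 73.21726989746094)
handle 715 [0.6579 0.0365 0.1502] [0.629  0.03   0.1401] [0.6889 0.0428 0.1528] ((658.9480590820312, 36.29478454589844), (12.778160095214844, 59.92726516723633), 89.74312591552734)
```

View pics/w1.png

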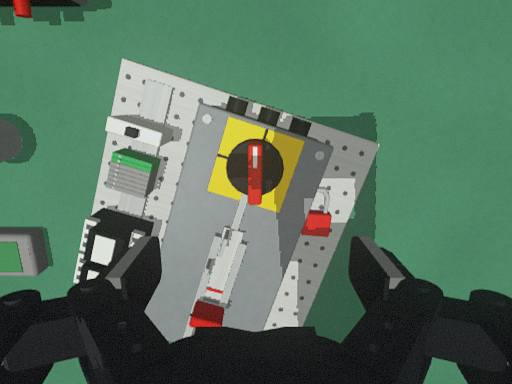

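The wrist picture shows the handle bar at about (255,172), upright in the image and centred between the jaws, with the slide grip at (207,315). I'll descend and grip it.

Request:
play_rows --pt "0 0 0.03 0 1" --pt "0 0 0.03 0 1" --pt "0 0 0.03 0 1" --pt "0 0 0.03 0 1" --pt "0 0 0.03 0 1" --pt "0 0 0.028 0 1" --pt "0 0 0 0 1" --pt "0 0 0 0 -1" --pt "0 0 0 0 -1" --pt "0 0 0 0 -1" --pt "0 0 0 0 -1" --pt "0 0 0 0 -1" --newtons 40

```text
t: 5.05
eef_pos: [0.6595, 0.036, 0.1241]
tcp_rot: [[-0.004, -1.0, 0.001], [-1.0, 0.004, 0.0], [-0.0, -0.001, -1.0]]
contact_force: [-1.8, 0.9, 5.2]
finger_gap: 0.0131
```

Request:
play_rows --pt "0 0 0 -8 -1" --pt "0 0 0 -8 -1" --pt "0 0 0 -8 -1" --pt "0 0 0 -8 -1" --pt "0 0 0 -8 -1" --pt "0 0 0 -8 -1" --pt "0 0 0 -8 -1" --pt "0 0 0 -8 -1" --pt "0 0 0 -4 -1" --pt "0 0 0 0 -1"

```text
t: 6.3
eef_pos: [0.6585, 0.0374, 0.1241]
tcp_rot: [[0.926, -0.377, -0.001], [-0.377, -0.926, 0.002], [-0.002, -0.001, -1.0]]
contact_force: [-5.1, 6.1, 8.8]
finger_gap: 0.0133
```

```bash
python3 - <<'E'
from h import *
s=manip.sense();print(s['t'],s['torque'],s['contact_force'],np.degrees(np.arctan2(s['tcp_rot'][1][0],s['tcp_rot'][0][0])))
E
```

```text
6.3 [1.1574 0.7756 0.088 ] [-5.0757  6.0881  8.7798] -22.146286658219616
```

Request:
play_rows --pt "0 0 0 -2 -1" --pt "0 0 0 -2 -1" --pt "0 0 0 0 -1"

```text
t: 6.68
eef_pos: [0.6584, 0.0375, 0.1241]
tcp_rot: [[0.95, -0.312, -0.001], [-0.312, -0.95, 0.002], [-0.002, -0.002, -1.0]]
contact_force: [-5.8, 7.0, 8.8]
finger_gap: 0.0136
```

```bash
cat > st.py <<'E'
from h import *
s=manip.sense();print(s['t'],s['eef_pos'],s['torque'],s['contact_force'],s['finger_gap'],np.degrees(np.arctan2(s['tcp_rot'][1][0],s['tcp_rot'][0][0])))
E
python3 st.py
```

```text
6.675 [0.6584 0.0375 0.1241] [1.1714 0.7964 0.0909] [-5.7695  6.955   8.8342] 0.013616854655297746 -18.173125936361295
```

Request:
play_rows --pt "0 0 0 -2 -1" --pt "0 0 0 -2 -1" --pt "0 0 0 0 -1"

```text
t: 7.05
eef_pos: [0.6584, 0.0375, 0.1242]
tcp_rot: [[0.969, -0.248, -0.001], [-0.248, -0.969, 0.003], [-0.002, -0.003, -1.0]]
contact_force: [-5.6, 7.2, 9.8]
finger_gap: 0.0133
```

```bash
python3 st.py
```

```text
7.05 [0.6584 0.0375 0.1242] [ 1.0969  0.8729 -1.5219] [-5.6213  7.1706  9.7789] 0.013324579691464257 -14.387635359124143
```

The torque jumped to -1.5 N·m, so the handle is at the stop. I'll release while still against it, rise and check.

Request:
play_rows --pt "0 0 0 0 1" --pt "0 0 0 0 1" --pt "0 0 0 0 1" --pt "0 0 0 0 1" --pt "0 0 -0.03 0 1" --pt "0 0 -0.03 0 1" --pt "0 0 -0.03 0 1" --pt "0 0 -0.03 0 1" --pt "0 0.06 -0.02 0 1" --pt "0 0 0 0 1" --pt "0 0 0 0 1"

```text
t: 8.43
eef_pos: [0.6445, -0.0217, 0.2628]
tcp_rot: [[0.969, -0.246, -0.0], [-0.246, -0.969, 0.0], [-0.0, -0.0, -1.0]]
contact_force: [-0.0, 0.4, -0.7]
finger_gap: 0.0856
```

```bash
cat > w2.py <<'E'
from h import *
import sys
n=sys.argv[1]
s=manip.sense();print(s['t'],s['eef_pos'],s['tcp_rot'])
im,d=manip.snapshot('wrist');save(im,n+'.png')
v,u=np.nonzero(d>0);P=world(np.stack([u,v],1),d[v,u],'wrist',s);C=im[v,u].astype(int)
red=(C[:,0]>100)&(C[:,1]<80)&(C[:,2]<80)
R=P[red&(P[:,2]>.14)&(P[:,2]<.16)]
for nm,Q in(('slide',R[R[:,0]<.57]),('handle',R[R[:,0]>.6])):
    if len(Q)>4: print(nm,len(Q),Q.mean(0),cv2.minAreaRect((Q[:,:2]*1000).astype(np.float32)))
E
python3 w2.py w2
```

```text
8.425 [ 0.6445 -0.0217  0.2628] [[ 0.9692 -0.2462 -0.0002]
 [-0.2462 -0.9692  0.0003]
 [-0.0003 -0.0003 -1.    ]]
slide 810 [0.4887 0.0918 0.1475] ((487.440185546875, 91.7525863647461), (35.14966583251953, 14.248331069946289), 72.2492446899414)
handle 1101 [0.6577 0.0345 0.1503] ((658.3450317382812, 36.816184997558594), (58.99872970581055, 13.815181732177734), 72.1328125)
```

View pics/w2.png

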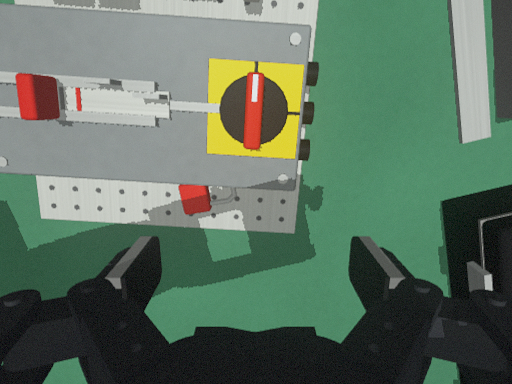

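The white line now points to rig +y. The bar is at 72.1° and the slide block at 72.2°, so the handle is fully off. Now I'll go to the slide grip.

Request:
play_rows --pt "0 0 0 3.5 -0.2" --pt "-0.0307 -0.01 0 0 -0.2" --pt "-0.0307 -0.01 0 0 -0.2" --pt "-0.0307 -0.01 0 0 -0.2" --pt "-0.0307 -0.01 0 0 -0.2" --pt "-0.0307 -0.01 0.02 0 -0.2" --pt "-0.0307 -0.01 0.03 0 -0.2" --pt "0 0 0 0 -0.2" --pt "0 0 0 0 -0.2"

```text
t: 9.6
eef_pos: [0.4882, 0.0922, 0.2133]
tcp_rot: [[0.953, -0.303, 0.001], [-0.303, -0.953, 0.0], [0.001, -0.0, -1.0]]
contact_force: [0.7, -0.7, -0.2]
finger_gap: 0.0343
```

```bash
python3 w2.py w3
```

```text
9.6 [0.4882 0.0922 0.2133] [[ 0.9531 -0.3027  0.0005]
 [-0.3027 -0.9531  0.    ]
 [ 0.0005 -0.0002 -1.    ]]
slide 945 [0.4877 0.0936 0.1477] ((487.0552978515625, 92.79199981689453), (35.336631774902344, 13.609694480895996), 72.5746078491211)
handle 1441 [0.6521 0.0355 0.1475] ((654.3763427734375, 38.48124313354492), (59.596439361572266, 11.107619285583496), 76.2770004272461)
```

View pics/w3.png

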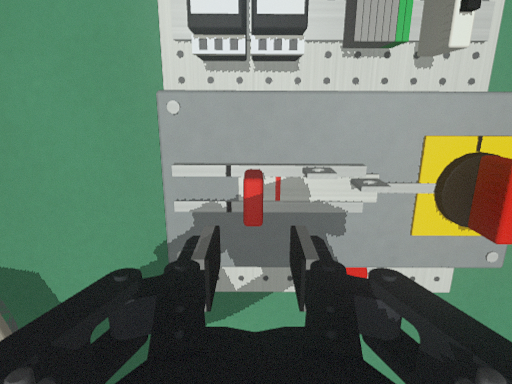

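The grip at (254,197) is centred between the fingers. The red line is at column 278 and the black marks at column 229. I'll descend and grip it.

Request:
play_rows --pt "0 0 0.03 0 -0.2" --pt "0 0 0.03 0 -0.2" --pt "0 0 0.02 0 -0.2" --pt "0 0 0.015 0 -0.2" --pt "0 0 0 0 -0.2" --pt "0 0 0 0 -1" --pt "0 0 0 0 -1" --pt "0 0 0 0 -1" --pt "0 0 0 0 -1" --newtons 60

```text
t: 10.78
eef_pos: [0.4868, 0.0919, 0.119]
tcp_rot: [[0.953, -0.305, -0.001], [-0.305, -0.953, 0.001], [-0.001, -0.0, -1.0]]
contact_force: [-4.5, 2.9, 1.8]
finger_gap: 0.0131
```

```bash
python3 st.py
```

```text
10.775 [0.4868 0.0919 0.119 ] [ 0.4385  0.6277 -0.1768] [-4.4813  2.8655  1.7644] 0.013133750470827333 -17.729055435292903
```

Request:
play_rows --pt "-0.005 0 0 0 -1" --pt "-0.005 0 0 0 -1" --pt "-0.005 0 0 0 -1" --pt "-0.005 0 0 0 -1" --pt "-0.005 0 0 0 -1" --pt "-0.005 0 0 0 -1" --pt "-0.005 0 0 0 -1" --pt "-0.003 0 0 0 -1" --pt "0 0 0 0 -1" --pt "0 0 0 0 -1"

```text
t: 12.02
eef_pos: [0.4532, 0.1029, 0.119]
tcp_rot: [[0.953, -0.304, 0.005], [-0.304, -0.953, -0.0], [0.004, -0.001, -1.0]]
contact_force: [5.6, -5.5, -2.3]
finger_gap: 0.0132
```

```bash
python3 st.py; cat > w4.py <<'E'
from h import *
import sys
n=sys.argv[1]
s=manip.sense();d0=s['eef_pos']-np.array([.4868,.0919,.119]);print('moved',d0,np.linalg.norm(d0))
im,d=manip.snapshot('wrist');np.save(n+'i.npy',im);np.save(n+'d.npy',d)
a=im[120:240,180:340];save(cv2.resize(a,(800,600),interpolation=cv2.INTER_CUBIC),n+'.png')
E
python3 w4.py w4
```

```text
12.025 [0.4532 0.1029 0.119 ] [-0.8039 -0.7629 -0.1989] [ 5.5631 -5.5109 -2.3378] 0.013162692718305953 -17.695305312489605
moved [-0.0336  0.011   0.    ] 0.03530785011632385
```

View pics/w4.png

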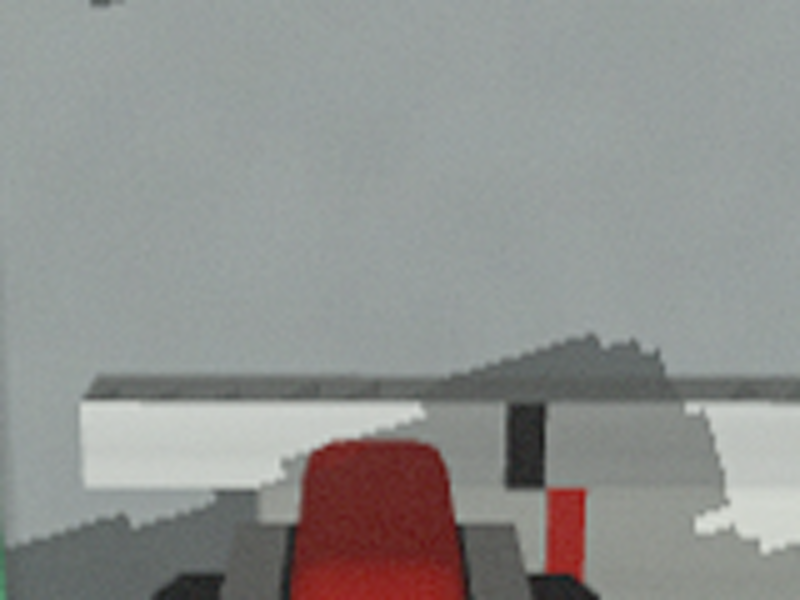

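The red line (x≈566) is one line width short of the black mark (x≈527). I'll measure the gap in mm using depth.

```bash
cat > m.py <<'E'
from h import *
import sys
n=sys.argv[1];s=manip.sense();im=np.load(n+'i.npy').astype(int);d=np.load(n+'d.npy')
ex=np.array([.952,-.306,0])
def rep(nm,rows,mask):
    v,u=np.nonzero(mask);k=np.isin(v,rows)&(d[v,u]>0);v,u=v[k],u[k]
    P=world(np.stack([u,v],1),d[v,u],'wrist',s);x=P@ex*1000
    print(nm,len(u),'u',u.min(),u.max(),u.mean(),'z',np.median(P[:,2]),P[:,2].std(),'x',x.mean(),'w',x.max()-x.min())
    # with fixed heights: intersect
    dd=np.median(d[v,u]);P=world(np.stack([u,v],1),dd,'wrist',s);print('   med depth',dd,'x',(P@ex*1000).mean())
U=np.arange(512)[None]*np.ones((384,1))
blk=(im.max(2)<75)&(U>268)&(U<305)
red=(im[...,0]>130)&(im[...,1]<80)&(U>274)&(U<310)
rep('black',range(202,217),blk);rep('red',range(219,233),red)
E
python3 m.py w4
```

```text
black 109 u 281 288 284.8165137614679 z 0.11087785414953033 0.0005990384469217931 x 415.6305860191668 w 3.7421081561482197
   med depth 0.15970449 x 415.6336404011336
red 100 u 289 296 292.85 z 0.10797182208100854 0.0005881306769310383 x 420.40545120605464 w 3.8677211902003705
   med depth 0.16511288 x 420.3983935625515
```

The gap is 4.8 mm, and 35.3 + 4.8 = 40.1 mm matches the expected 40 mm travel.

Request:
play_rows --pt "-0.0025 0 0 0 -1" --pt "-0.0022 0 0 0 -1" --pt "0 0 0 0 -1" --pt "0 0 0 0 -1" --pt "0 0 0 0 -1"

```text
t: 12.7
eef_pos: [0.4489, 0.1043, 0.119]
tcp_rot: [[0.953, -0.304, 0.005], [-0.304, -0.953, -0.0], [0.005, -0.001, -1.0]]
contact_force: [6.5, -5.2, -1.8]
finger_gap: 0.0127
```

```bash
python3 st.py; python3 w4.py w5; python3 m.py w5; python3 - <<'E'
from h import *
im,d=manip.snapshot('scene');a=im[140:320,200:380];save(cv2.resize(a,(600,600),interpolation=cv2.INTER_CUBIC),'sc2.png')
im=np.load('w5i.npy');save(im,'w5f.png')
E
```

```text
12.7 [0.4489 0.1043 0.119 ] [-0.8815 -0.7522 -0.1816] [ 6.4851 -5.2223 -1.8008] 0.012665861194514001 -17.691621755998767
moved [-0.0379  0.0124 -0.    ] 0.039875064111548744
black 113 u 290 297 293.716814159292 z 0.11064946125773534 0.0005740175845952053 x 415.6023756220631 w 3.8145823378704335
   med depth 0.15993316 x 415.61210518453623
red 98 u 289 296 292.8673469387755 z 0.10795287912214886 0.0005470001504552552 x 415.84939867342814 w 3.6677895116414447
   med depth 0.1651032 x 415.84260454757725
```

View pics/w5.png

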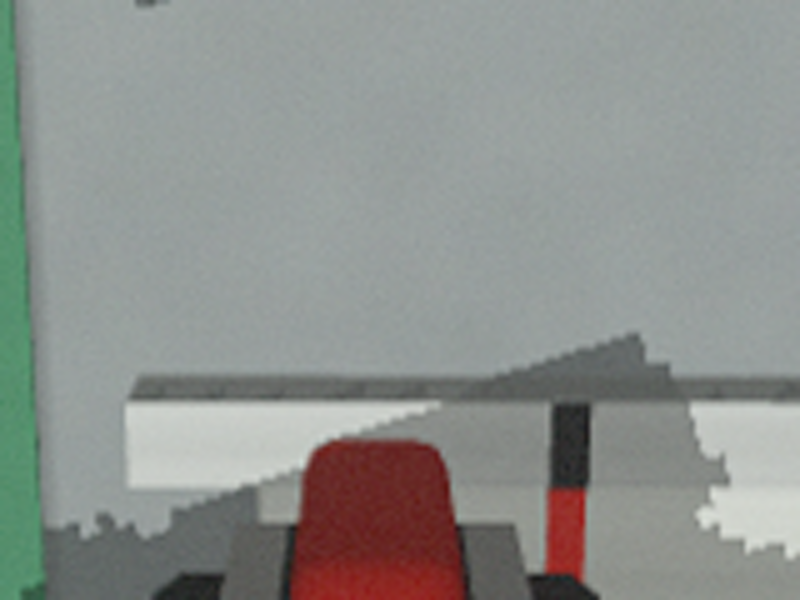

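View pics/sc2.png

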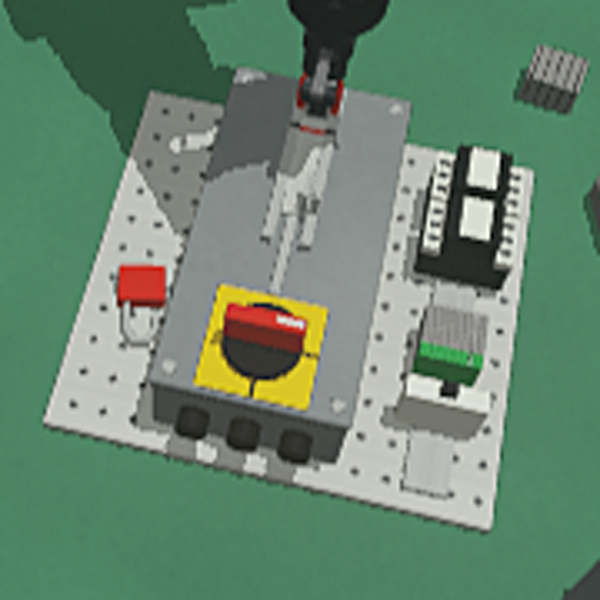

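View pics/w5f.png

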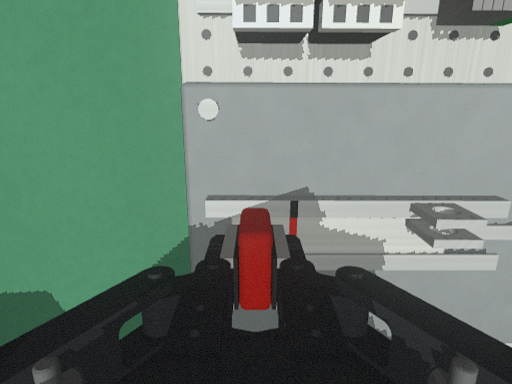

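The red line meets the black mark (gap about 0.25 mm), the ears are side by side, and the handle is across at off. I'll hold briefly to check for drift.

Request:
play_rows --pt "-0.0002 0 0 0 -1" --pt "0 0 0 0 -1" --pt "0 0 0 0 -1" --pt "0 0 0 0 -1" --pt "0 0 0 0 -1" --pt "0 0 0 0 -1"

```text
t: 13.55
eef_pos: [0.4489, 0.1043, 0.119]
tcp_rot: [[0.953, -0.304, 0.005], [-0.304, -0.953, -0.0], [0.005, -0.001, -1.0]]
contact_force: [7.1, -6.2, -3.5]
finger_gap: 0.0131
```

```bash
python3 st.py; python3 w4.py w6; python3 m.py w6; python3 -c "
from h import *
print(manip.hand_in())"
```

```text
13.55 [0.4489 0.1043 0.119 ] [-0.9044 -0.9147 -0.1649] [ 7.0756 -6.1649 -3.4631] 0.013058097826107036 -17.690722316106246
moved [-0.0379  0.0124  0.    ] 0.03991795696999419
black 110 u 290 297 293.8181818181818 z 0.11086659903111015 0.0005486565437847826 x 415.5478277839205 w 3.6783605527161853
   med depth 0.1595935 x 415.53437265832247
red 98 u 289 296 292.9591836734694 z 0.10794787609188446 0.000591671708365589 x 415.8051610932477 w 3.7662812102150838
   med depth 0.16523321 x 415.8232396523117
the job is handed in; nothing more can be done
None
```

The isolator is locked off and ready for your padlock: the handle is at off, and the gripper is holding the slide at its marks with 60 N. I handed the job in at about 13.6 s.

- **Handle:** I turned it anticlockwise until the torque jumped to 1.5 N·m at the stop. After I let go, the wrist camera showed the bar square across the rig (72.1°, against 72.2° for the slide block) with the white line to +y.
- **Slide:** I pulled it out 39.9 mm by the tool's measured travel. The red line is about 0.25 mm short of the black mark, which is within measuring error, and the two ears stand side by side. I judged the padlock holes from the line and the ears, because I could not see straight through them.
- **Hold:** Over the last 0.75 s the position did not drift.
- **Force:** The last reading was about 10 N in total, with a sideways part that doesn't match the slide's pull direction. It was far below the limits.
- **Bystanders:** In the last scene view the padlock on the tray and the contactors sit where they were. I did not separately re-check the things on the bench outside that view.

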